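# Lift the egg basket until it locks, then pull the saucepan out

## Task

Press the wooden tab of the egg lifter down, without forcing it, until the basket of eggs at the other end has risen out of the saucepan and the catch holds it up by itself, and let go. Then take the saucepan by its handle and slide it along the worktop until it is completely out from under the basket, and let go of it. Do not touch the basket or the eggs, keep both eggs in the basket, do not lift the pan, and leave the mug, the salt mill and the yoghurt tub where they are.

Things in the scene. Friction and masses are not known exactly. Their poses are not given: they have to be found in the camera images.
- stand: Steel stand of the egg lifter, fixed: base plate 100 x 105 x 8 mm, two upright cheeks (41 mm over both, 138 mm high) that carry the lever's pivot. Origin on the worktop straight below the pivot; z up; y points from the tab side to the basket side. The pivot lies along x, 120 mm above the origin. A rest keeps the basket arm from going lower than at the start.
- catch_foot (a point): Foot of the catch, on the worktop: above it a dark post about 137 to 151 mm high with a spring pawl and a rigid overhead stop for the pin at the lever's side. The catch's height differs by up to 13 mm between cases and is not reported. Pawl clicks under the pin when the lever is up; it then bears the basket. Do not touch it.
- lever: The pivoting steel arm, 14 mm wide, 10 mm thick, running in bearings of the stand. Origin on the pivot, 120 mm above the worktop. At the start its frame is parallel to the stand's; pressing the tab turns it about its x axis (its z axis leans over by the angle turned); the basket end is then up. It is held by the catch at 0.44 to 0.82 rad from the start.
- tab (a point): Centre of the top face of the wooden press tab, 44 mm (lever's x) x 42 mm (along the lever), 10 mm thick, 110 mm from the pivot, away from the basket; at the start about 162 mm above the worktop, sloping 16 degrees down towards the pivot. Press it from above with closed fingers, near this point; it goes nearly straight down (up to 12 mm sideways, away from the pivot).
- tab_under (a point): Centre of the tab's underside. How the tab moves: it must go down 50 to 88 mm (depending on the catch) before the pawl clicks, and meets the stop 5 to 12 mm beyond the click. Pressing takes 2 to 9 N (briefly 12 N) up to the click; at the stop the force rises by 2 to 4 N per mm; over 25 N is forcing it. Released after the click, the tab comes back a few mm and stays; else it comes all the way up.
- basket: Steel wire basket, 89 x 61 mm (across, along the lever), 33 mm deep, hanging level by a wire bail from a pin at the lever's end, 150 mm from the pivot. Origin on that pin. Not to be touched.
- basket_floor (a point): Centre of the basket's inner floor, 61 mm below its pin. At the start inside the saucepan, about 13 to 18 mm above the worktop; locked up about 85 to 136 mm.
- egg_1: White egg, 53 mm long, 41 mm thick, loose in the basket; origin at its centre, length along its y.
- egg_2: The other egg, alike, beside the first one.
- pan: Steel saucepan, loose, 0.4 to 0.8 kg, outer diameter 140 mm, 55 mm high, wall 3 mm; origin at the centre of its underside, z up, its straight handle points along its +y. It stands round the basket at the start.
- pan_grip (a point): On the saucepan's black handle: a bar 20 mm wide (across, pan's x), 14 mm thick, 85 mm long (85 to 170 mm from the pan's centre); this point lies on its centre line, 122 mm from the pan's centre and 48 mm above the worktop; 41 mm of free space beneath the handle. Grip it from above across its width.
- mug_1: Bystander: mug, 83 x 117 x 94 mm, origin at the centre of its underside. Not to be moved.
- mill_1: Bystander: salt mill with grey top, 44 mm across, 90 mm high. Not to be moved.
- yoghurt_tub: Bystander: yoghurt tub, 72 mm across, 71 mm high. Not to be moved.
Not all that is in view belongs to the job. Leave any pink look-alike of the egg_1 alone.

How it is judged:
On the way:
1. the basket is up, held by the catch alone, while the saucepan still stands under it (angle between lever's own z axis and vertical above 0.42 rad and contact force between each of the fingers, the arm and lever below 0.1 N and horizontal distance between pan and basket_floor below 0.05 m), for 0.4 s.
At the end, for the whole second after the job is handed in: The catch holds the lever turned by more than 0.42 rad from its start, the lever still in its bearings; both eggs are in the basket (within 45 mm of its floor's centre); the saucepan stands flat and still on the worktop with its centre more than 115 mm, seen from above, from the basket's centre (angle between lever's own z axis and vertical above 0.42 rad and distance between lever and stand below 0.128 m and horizontal distance between pan and basket_floor above 0.115 m and angle between pan's own z axis and vertical below 0.06 rad and height (world z) of pan between -0.006 and 0.006 m and linear speed of pan below 0.02 m/s and distance between each of egg_1, egg_2 and basket_floor below 0.045 m); the robot touches nothing.
It fails at once if the lever is forced: more than 25 N on it (contact force between any of the fingers, the arm and lever above 25 N).
It fails at once if the robot touches the basket or an egg (contact force between any of the fingers, the arm and basket above 0.5 N or contact force between the fingers and egg_1 above 0.5 N or contact force between the fingers and egg_2 above 0.5 N).
It fails at once if the saucepan is lifted more than 30 mm off the worktop (height (world z) of pan above 0.03 m).
It fails at once if the mug, the mill or the tub is moved by more than 30 mm (distance of any of mug_1, mill_1, yoghurt_tub from where it was at the start of the episode above 0.03 m).
It also fails if it takes over 51 s, if anything falls off the work surface, if the arm or the gripper's body presses on something with over 40 N, if the wrist force passes 120 N, or if a joint passes its speed limit or range.

## Robot

A 7-joint arm with a two-finger parallel gripper is mounted at the origin on a cart in front of the work surface, level with it; the furniture and walls round the work are solid. World frame = base frame: x ahead of the robot, y to its left, z up, the work surface at z = 0. Lengths are in m, angles in rad, forces in N, time in s.
With the tool pointing down it reaches from about 0.35 to 0.9 m from the base axis. Payload 8.1 kg.
Tool frame: the origin (TCP) lies on the mounting face of the last link; the fingertips stand robot.tips_ahead ahead of it and the grasp point (between the pads) lies 155 mm ahead of it (robot.tips_ahead is the distance from the TCP to the fingertips, in m); z points along the fingers, x is the direction in which the jaws open and shut, and the axes are right-handed (so a half turn about z gives the same grasp; the last joint's range is limited). The gripper opens to 85 mm and grips with 20 to 120 N. Pads are 22 mm wide; open, the fingers measure 114 mm over their backs; the gripper's body (76 mm by 85 mm) begins 54 mm behind the grasp point. The pads swing forward as they close: fully open they stand 13 mm farther back than shut.
Start: joints at [1.075, 0.434, 0.025, 1.573, -0.012, 1.134, -0.075], TCP at [0.239, -0.577, 0.405] pointing down, gripper open.
Joint ranges: [-2.62, 2.62], [-0.44, 2.09], [-1.27, 1.32], [0.08, 2.57], [-1.32, 4.46], [0.12, 2], [-2.74, 2.74]. Speed limits (rad/s): [2.22, 2.22, 3.01, 3.01, 3.14, 3.14, 3.14].

## Interface

Orientations are given as a unit quaternion [w, x, y, z].
In Python, from rig import robot gives the robot as it stands. The module is installed in compiled form; this text tells all that it offers.
- The arm moves only by the tool play_rows, never from a script. Its argument "plan" is a list of rows, each a list of 3 entries, a list of its own where there are three numbers: the shift along the tool's x, y, z in cm, then the turn, a rotation vector about the tool's x, y, z in rad, then the opening in per cent of the stroke, from 0 (shut) to 100 (fully open). A call has 1 to 20 rows; each row is the pose to reach, as a shift and turn from the pose commanded when the call began, along the tool's axes at that moment; what a row does not reach only later rows make up. A row lasts 1/10 s, in which the tool goes at most 50 mm and 8.59 degrees, less where a joint would pass 70% of its speed; a pose out of reach is approached as far as the arm can. A call with a gripper value outside its range is refused whole. The fingers move at their own pace and stop on an object; "newtons" is the grip in N (left out, the last holds). Time passes only in rows, so rows that repeat a pose let the fingers close. It gives the time, the measured TCP pose, the force and the opening at its end, in the units of the state.
- robot.get_obs(): the state, without advancing time (a new reading comes with each control period).
- robot.grab_frame(name): name is "scene" or "side" or "wrist"; returns a dict with "img" (420x560x3 uint8, red, green, blue), "mtx" (3x3 intrinsics, pixels), "T" (4x4, takes a point from camera to world coordinates); the wrist camera has in their place "mount" (4x4, takes a point from camera to tool coordinates, whose origin is the TCP and whose axes are the tool frame's). Camera axes: x right, y down, z forward; pixel columns grow to the right and rows downward; lengths in m; the calibration is good to about 2 mm. A picture is of the moment at which its call begins: read the wrist's pose just before it. There is no depth.
- robot.finish_job(): hands the job in, once; it reports no verdict.
The state is a dict: "t": time; "joints": joint angles; "qvel": joint speeds; "joint_efforts": joint torques, N m; "ee_pos": TCP position; "tcp_rot": TCP orientation; "force": force on the tool from outside, world axes, zero at the start; "wrist_torque": the same for the moment, N m; "opening": finger opening in m.
Only numpy, scipy, OpenCV 4.12 (cv2) and the standard library are available. Lean on these libraries where they do the work, as an engineer would, in place of code of your own. Each camera call takes 0.05 s, during which the arm holds its last target.

## Working session

There is one attempt and no reset: what is moved stays moved. The work goes in short steps, Python scripts to look and compute and a tool call to move; the robot and the scene stay as the last step left them, time stands still between calls to the robot, and variables do not carry over. Pictures are saved under pics/ and viewed, and the job is handed in when it is done.

Besides the shell and the picture viewer there is one more tool, called in YAML: its name, and indented under it one key for each argument. play_rows: Moves the arm, as the interface text tells. Its arguments: {"type":"object","properties":{"plan":{"type":"array","items":{"type":"array"}},"newtons":{"type":"number"}},"required":["plan"]}

```bash
mkdir -p pics; python3 - <<'E'
from rig import robot
import cv2,numpy as np
o=robot.get_obs();print(o, robot.tips_ahead)
for n in["scene","side","wrist"]:
    f=robot.grab_frame(n);cv2.imwrite(f"pics/{n}0.png",f["img"][:,:,::-1]);print(n,f["mtx"].tolist(),np.round(f.get("T",f.get("mount")),4).tolist())
E
```

```text
{'t': 0.0, 'joints': array([ 1.07541642,  0.43517171,  0.02496661,  1.57410322, -0.01158143,
        1.13397143, -0.07508645]), 'qvel': array([-1.10473275e-03,  2.77734179e-04,  1.24507094e-03, -1.32744346e-03,
        6.15764982e-04,  1.03708408e-05, -6.38652561e-04]), 'joint_efforts': array([-2.57310567e-04, -6.70473075e+01,  1.02513526e+00, -3.16209304e+01,
        1.55605719e-02,  1.23537605e-02, -1.06825695e-05]), 'ee_pos': array([ 0.23910323, -0.57719928,  0.40395517]), 'tcp_rot': array([-3.54410732e-04,  8.31479971e-01, -5.55554217e-01, -6.66123700e-04]), 'force': array([-0.16163411, -0.41519087, -1.0395187 ]), 'wrist_torque': array([ 0.00067814, -0.02862889,  0.03622766]), 'opening': 0.08538980583438792} 0.1734
scene [[519.9960749729432, 0.0, 280.524128091416], [0.0, 519.9960749729432, 208.88490443951855], [0.0, 0.0, 1.0]] [[-0.8273, -0.4101, 0.384, 0.1447], [-0.5618, 0.6091, -0.5597, 0.7595], [-0.0044, -0.6788, -0.7343, 0.9887], [0.0, 0.0, 0.0, 1.0]]
side [[430.43430253629475, 0.0, 286.26998627863753], [0.0, 430.43430253629475, 207.09995714540247], [0.0, 0.0, 1.0]] [[0.9952, -0.0377, 0.09, 0.4891], [-0.0975, -0.4215, 0.9015, -1.0904], [0.004, -0.906, -0.4232, 0.6618], [0.0, 0.0, 0.0, 1.0]]
wrist [[310.27708203209033, 0.0, 275.4597748590323], [0.0, 310.27708203209033, 210.03963131617255], [0.0, 0.0, 1.0]] [[1.0, 0.0001, 0.0006, -0.0], [-0.0003, 0.9558, 0.2939, -0.0757], [-0.0005, -0.2939, 0.9558, 0.0311], [0.0, 0.0, 0.0, 1.0]]
```

View pics/scene0.png

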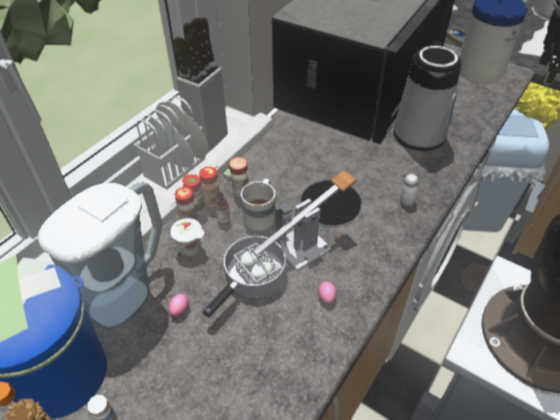

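View pics/side0.png

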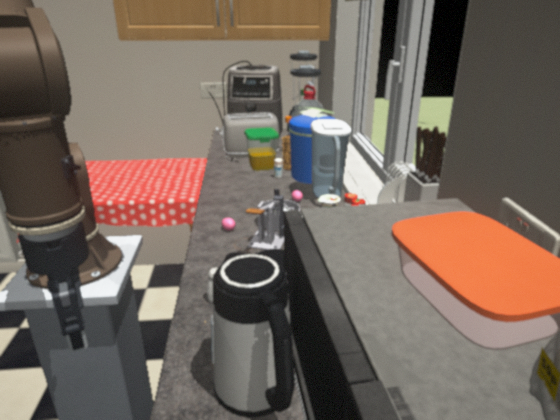

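View pics/wrist0.png

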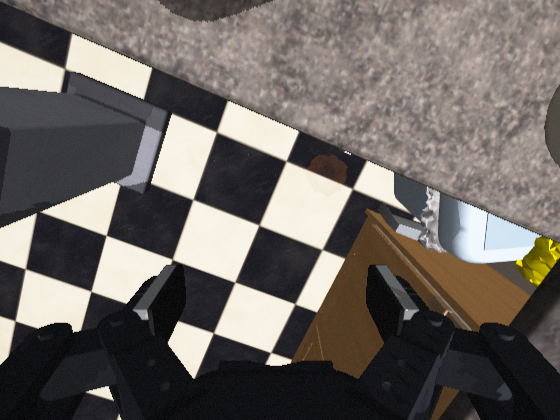

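```bash
cat > h.py <<'E'
from rig import robot
import cv2,numpy as np
from scipy.spatial.transform import Rotation as R
def Tt(o):
    q=o["tcp_rot"];T=np.eye(4);T[:3,:3]=R.from_quat([q[1],q[2],q[3],q[0]]).as_matrix();T[:3,3]=o["ee_pos"];return T
def cam(n):
    o=robot.get_obs();f=robot.grab_frame(n)
    return f["img"],f["mtx"],(f["T"] if n!="wrist" else Tt(o)@f["mount"])
def ray(K,T,u,v):
    d=T[:3,:3]@np.linalg.inv(K)@np.array([u,v,1.]);return T[:3,3],d/np.linalg.norm(d)
def onz(K,T,u,v,z):
    c,d=ray(K,T,u,v);return c+d*(z-c[2])/d[2]
def tri(*rs):
    A=np.zeros((3,3));b=np.zeros(3)
    for c,d in rs:
        P=np.eye(3)-np.outer(d,d);A+=P;b+=P@c
    x=np.linalg.solve(A,b);return x,[np.linalg.norm((np.eye(3)-np.outer(d,d))@(x-c)) for c,d in rs]
def proj(K,T,p):
    q=np.linalg.inv(T)@np.append(p,1);q=K@q[:3];return q[:2]/q[2]
def save(n,img,box=None,s=1):
    if box: img=img[box[1]:box[3],box[0]:box[2]]
    cv2.imwrite(f"pics/{n}.png",cv2.resize(img,None,fx=s,fy=s,interpolation=cv2.INTER_CUBIC)[:,:,::-1])
E
python3 - <<'E'
from h import *
i,K,T=cam("scene");save("s1",i,(150,140,430,340),2.8)
for n,u,v,z in[("tab",344,181,.162),("panc",255,266,.05),("handle end",208,310,.048),("hs",235,287,.048),("mug",258,208,.05),("mill",410,190,.045),("egg r",328,292,.02),("egg l",179,305,.02)]:print(n,onz(K,T,u,v,z).round(3))
i,K,T=cam("side");save("d1",i,(190,150,360,280),4.5)
E
```

```text
tab [ 0.506 -0.023  0.162]
panc [0.585 0.219 0.05 ]
handle end [0.601 0.365 0.048]
hs [0.589 0.288 0.048]
mug [0.683 0.073 0.05 ]
mill [ 0.401 -0.199  0.045]
egg r [0.424 0.169 0.02 ]
egg l [0.674 0.379 0.02 ]
```

View pics/s1.png

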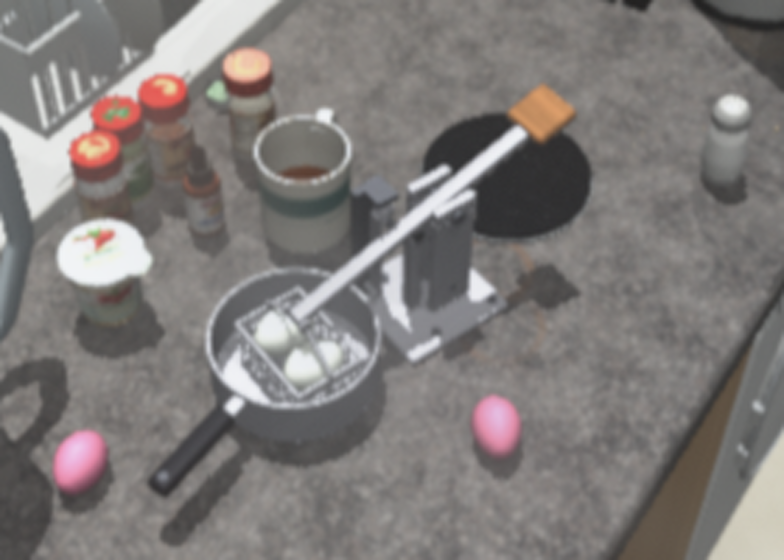

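View pics/d1.png

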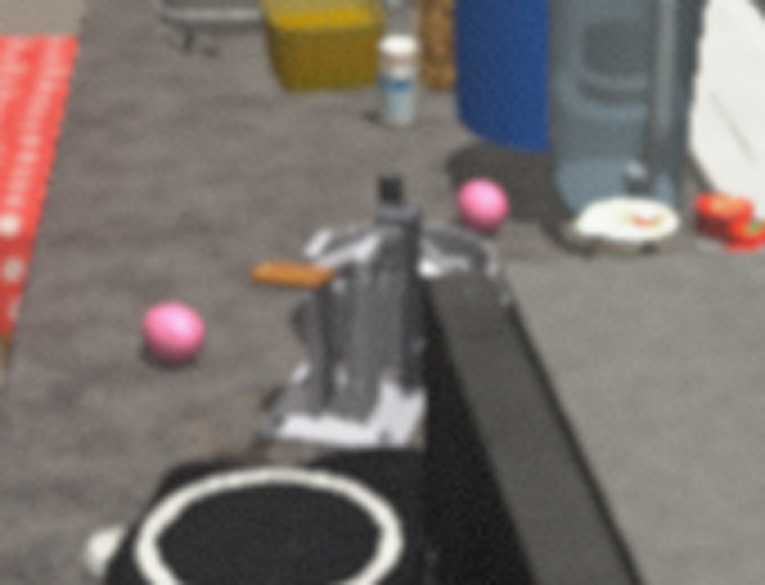

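```bash
python3 - <<'E'
from h import *
i,K,T=cam("scene");j,K2,T2=cam("side")
def blob(i,lo,hi,box):
    h=cv2.cvtColor(i,cv2.COLOR_RGB2HSV);m=cv2.inRange(h,lo,hi);z=np.zeros_like(m);z[box[1]:box[3],box[0]:box[2]]=1
    m=m*z;n,l,s,c=cv2.connectedComponentsWithStats(m);k=1+np.argmax(s[1:,4]);return c[k],s[k]
a=blob(i,(5,100,80),(25,255,255),(320,160,370,200));b=blob(j,(5,100,80),(25,255,255),(240,200,268,220));print(a,b)
print("tab",tri(ray(K,T,*a[0]),ray(K2,T2,*b[0])))
S=lambda u,v:(u/2.8+150,v/2.8+140)
for n,u,v,z in[("pan rim L",207,340,.055),("rim R",379,340,.055),("rim top",292,270,.055),("rim bot",292,408,.055),("handle end",160,482,.055),("handle start",228,412,.055),("lever bask end",300,315,.08),("lever tab end",520,130,.15),("base corner r",506,302,.008),("base corner bot",415,358,.008),("base left",380,300,.008),("tub",103,300,.0),("egg l",80,490,0),("bowl pitcher",0,0,0)]:print(n,onz(K,T,*S(u,v),z).round(3))
print("pitcher",onz(K,T,118,318,0),onz(K,T,150,290,0),"bin",onz(K,T,70,405,0),"jar",onz(K,T,105,415,0))
E
```

```text
(array([343.133829  , 180.04460967]), array([332, 171,  23,  20, 269], dtype=int32)) (array([254.37974684, 210.6835443 ]), array([246, 208,  18,   6,  79], dtype=int32))
tab (array([ 0.50934442, -0.02896143,  0.1569732 ]), [np.float64(0.0016392350251011856), np.float64(0.0016392350251012273)])
pan rim L [0.648 0.251 0.055]
rim R [0.534 0.174 0.055]
rim top [0.635 0.154 0.055]
rim bot [0.553 0.266 0.055]
handle end [0.595 0.373 0.055]
handle start [0.592 0.296 0.055]
lever bask end [0.589 0.204 0.08 ]
lever tab end [ 0.518 -0.008  0.15 ]
base corner r [0.486 0.05  0.008]
base corner bot [0.519 0.143 0.008]
base left [0.577 0.109 0.008]
tub [0.779 0.238 0.   ]
egg l [0.669 0.391 0.   ]
bowl pitcher [ 1.138 -0.008  0.   ]
pitcher [0.77325585 0.4700141  0.        ] [0.76646786 0.37811151 0.        ] bin [ 7.09052297e-01  6.56954614e-01 -1.11022302e-16] jar [0.6388022  0.63256599 0.        ]
```

```bash
python3 - <<'E'
from h import *
i,K,T=cam("scene")
print("kettle base",onz(K,T,422,135,0),"top",onz(K,T,437,60,.2), "oven near bottom corner",onz(K,T,375,132,0),"canister",onz(K,T,490,72,0),onz(K,T,500,10,.2))
Q=Tt(robot.get_obs());print(Q.round(3))
d=np.array([.505,-.032,.41])-Q[:3,3];print(Q[:3,:3].T@d*100)
E
```

```text
kettle base [ 0.48074415 -0.47684174  0.        ] top [ 0.51259741 -0.55653283  0.2       ] oven near bottom corner [ 6.03180033e-01 -4.11624689e-01 -1.11022302e-16] canister [ 0.42622022 -0.91921207  0.        ] [ 0.4619612  -0.94491108  0.2       ]
[[ 0.383 -0.924 -0.     0.239]
 [-0.924 -0.383  0.    -0.577]
 [-0.     0.    -1.     0.405]
 [ 0.     0.     0.     1.   ]]
[-40.21354067 -45.42963375  -0.53543333]
```

play_rows:
  plan:
    - [[-5,-2,-4],[0,0,-0.1],50]
    - [[-40,-45,-4],[0,0,-0.84],0]
    - [[-40,-45,-4],[0,0,-0.84],0]
    - [[-40,-45,-4],[0,0,-0.84],0]
    - [[-40,-45,-4],[0,0,-0.84],0]
    - [[-40,-45,-4],[0,0,-0.84],0]
    - [[-40,-45,-4],[0,0,-0.84],0]
    - [[-40,-45,-4],[0,0,-0.84],0]
    - [[-40,-45,-4],[0,0,-0.84],0]
    - [[-40,-45,-4],[0,0,-0.84],0]
    - [[-40,-45,-4],[0,0,-0.84],0]
    - [[-40,-45,-4],[0,0,-0.84],0]
    - [[-40,-45,-4],[0,0,-0.84],0]
    - [[-40,-45,-4],[0,0,-0.84],0]
    - [[-40,-45,-4],[0,0,-0.84],0]
    - [[-40,-45,-4],[0,0,-0.84],0]
    - [[-40,-45,-4],[0,0,-0.84],0]

```text
t: 2.1
ee_pos: [0.5015, -0.0371, 0.4447]
tcp_rot: [0.0, 0.986, -0.169, -0.0]
force: [-0.3, 0.5, 0.2]
opening: 0.0001
```

```bash
python3 - <<'E'
from h import *
o=robot.get_obs();print(o["t"],Tt(o).round(3).tolist(),o["force"],o["opening"])
i,K,T=cam("wrist");save("w2",i);i,K,T=cam("scene");save("s2",i,(130,0,430,340),2)
E
```

```text
2.1 [[0.943, -0.334, -0.0, 0.501], [-0.334, -0.943, -0.001, -0.037], [0.0, 0.001, -1.0, 0.445], [0.0, 0.0, 0.0, 1.0]] [-0.30331443  0.51997567  0.22707492] 0.00010225131213492948
```

View pics/w2.png

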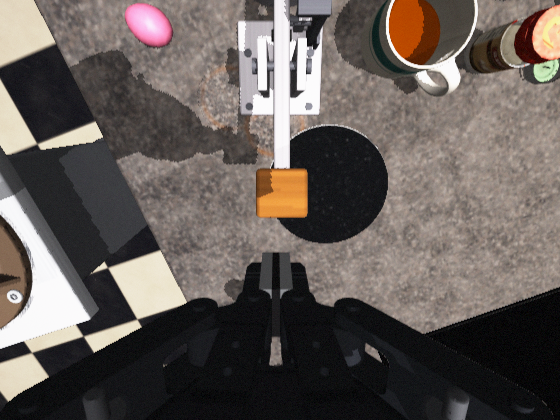

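View pics/s2.png

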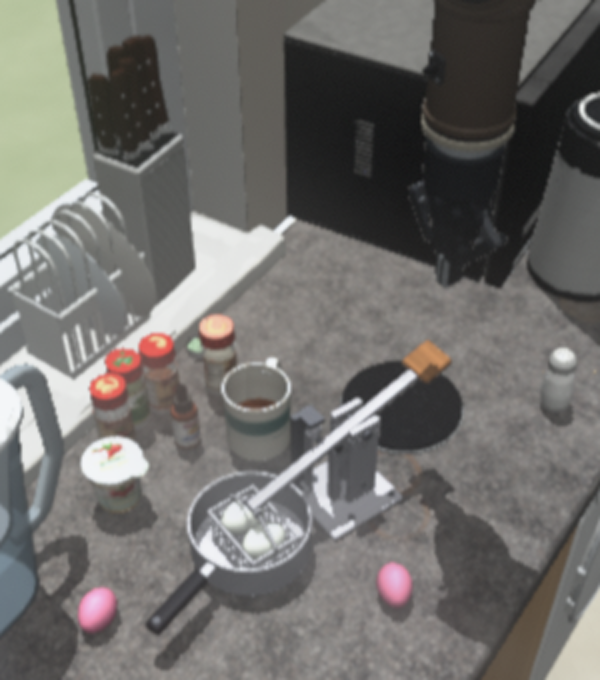

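```bash
python3 - <<'E'
from h import *
i,K,T=cam("scene");w,K2,T2=cam("wrist");s,K3,T3=cam("side")
h=cv2.cvtColor(w,cv2.COLOR_RGB2HSV);m=cv2.inRange(h,(5,120,80),(25,255,255));m[:150]=0;m[240:]=0;m[:,:240]=0;m[:,320:]=0
ys,xs=np.nonzero(m);print(xs.min(),xs.max(),ys.min(),ys.max(),xs.mean(),ys.mean())
p,e=tri(ray(K,T,343.1,179.6),ray(K2,T2,xs.mean(),ys.mean()));print(p,e)
p3,e3=tri(ray(K,T,343.1,179.6),ray(K2,T2,xs.mean(),ys.mean()),ray(K3,T3,254.4,210));print(p3,e3)
for q in(onz(K2,T2,xs.mean(),ys.mean(),.16),p): 
  print(q,(np.linalg.inv(Tt(robot.get_obs()))@np.append(q,1))[:3]*100-[0,0,17.34])
# handle & lever axis in wrist
E
```

```text
256 307 151 218 281.7547543581617 193.4754358161648
[ 0.51090947 -0.02754512  0.15976734] [np.float64(0.0003411384175426661), np.float64(0.00034113841754277656)]
[ 0.50997633 -0.02808693  0.15857954] [np.float64(0.0011539192259268974), np.float64(0.0012123381746188342), np.float64(0.002115560270448282)]
[ 0.51120078 -0.02727794  0.16      ] [ 0.5933468  -1.15233894 11.13784823]
[ 0.51090947 -0.02754512  0.15976734] [ 0.57475278 -1.11745875 11.16111649]
```

play_rows:
  plan:
    - [[0.6,-0.7,3],[0,0,0],0]
    - [[0.6,-0.7,6],[0,0,0],0]
    - [[0.6,-0.7,9],[0,0,0],0]
    - [[0.6,-0.7,10.5],[0,0,0],0]
    - [[0.6,-0.7,11],[0,0,0],0]
    - [[0.6,-0.7,11.5],[0,0,0],0]
    - [[0.6,-0.7,12],[0,0,0],0]
    - [[0.6,-0.7,12.5],[0,0,0],0]

```text
t: 3.15
ee_pos: [0.5102, -0.0314, 0.3204]
tcp_rot: [0.0, 0.986, -0.168, 0.001]
force: [-0.9, -3.8, 7.3]
opening: -0.0002
```

```bash
python3 - <<'E'
from h import *
o=robot.get_obs();print(o["t"],o["ee_pos"],o["force"],o["wrist_torque"])
i,K,T=cam("wrist");save("w3",i)
i,K,T=cam("scene");save("s3",i,(180,60,430,340),2)
E
```

```text
3.15 [ 0.51021642 -0.03139312  0.32041962] [-0.8832391  -3.84600078  7.33766492] [-0.76919121  0.41145582  0.03069885]
```

View pics/w3.png

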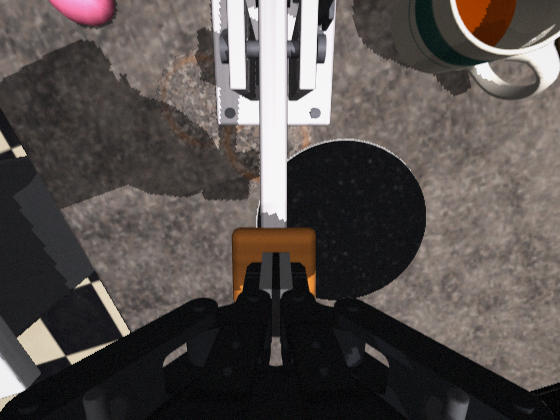

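View pics/s3.png

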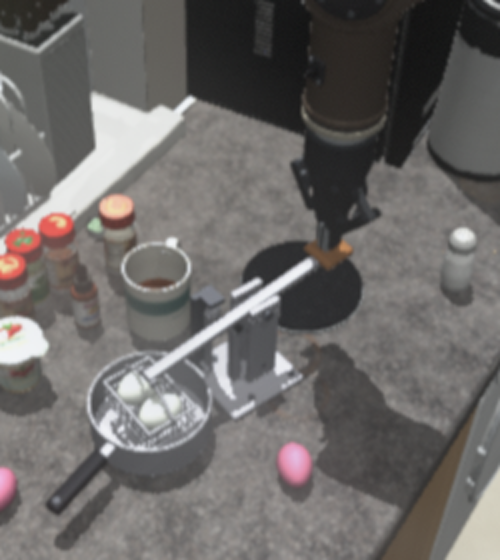

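play_rows:
  plan:
    - [[0,0,0.4],[0,0,0],0]
    - [[0,0,0.8],[0,0,0],0]
    - [[0,0,1.2],[0,0,0],0]
    - [[0,0,1.6],[0,0,0],0]
    - [[0,0,2.0],[0,0,0],0]
    - [[0,0,2.4],[0,0,0],0]
    - [[0,0,2.8],[0,0,0],0]
    - [[0,0,3.0],[0,0,0],0]

```text
t: 4.05
ee_pos: [0.5098, -0.0319, 0.29]
tcp_rot: [0.001, 0.986, -0.169, 0.0]
force: [-1.6, -4.0, 5.7]
opening: 0.0003
```

play_rows:
  plan:
    - [[0,0,0.3],[0,0,0],0]
    - [[0,0,0.6],[0,0,0],0]
    - [[0,0,0.6],[0,0,0],0]

```text
t: 4.35
ee_pos: [0.5098, -0.0313, 0.2836]
tcp_rot: [0.0, 0.986, -0.168, -0.0]
force: [-1.7, -2.8, 3.1]
opening: -0.0001
```

play_rows:
  plan:
    - [[0,0,0.3],[0,0,0],0]
    - [[0,0,0.4],[0,0,0],0]

```text
t: 4.55
ee_pos: [0.5099, -0.031, 0.2796]
tcp_rot: [-0.0, 0.986, -0.168, 0.0]
force: [-0.1, -3.2, 3.3]
opening: -0.0
```

play_rows:
  plan:
    - [[0,0,0.2],[0,0,0],0]
    - [[0,0,0.4],[0,0,0],0]

```text
t: 4.75
ee_pos: [0.5101, -0.0306, 0.2756]
tcp_rot: [-0.0, 0.986, -0.168, 0.0]
force: [-0.4, -0.5, 4.2]
opening: 0.0001
```

play_rows:
  plan:
    - [[0,0,0.2],[0,0,0],0]
    - [[0,0,0.4],[0,0,0],0]

```text
t: 4.95
ee_pos: [0.5103, -0.0303, 0.2718]
tcp_rot: [-0.001, 0.986, -0.168, 0.001]
force: [1.2, 1.8, 5.5]
opening: 0.0002
```

play_rows:
  plan:
    - [[0,0,0.2],[0,0,0],0]
    - [[0,0,0.3],[0,0,0],0]

```text
t: 5.15
ee_pos: [0.5107, -0.03, 0.2695]
tcp_rot: [-0.001, 0.986, -0.168, 0.001]
force: [-0.9, 2.5, 14.2]
opening: -0.0001
```

play_rows:
  plan:
    - [[0,0,0.0],[0,0,0],0]

```text
t: 5.25
ee_pos: [0.5106, -0.03, 0.2696]
tcp_rot: [-0.001, 0.986, -0.168, 0.001]
force: [0.3, 1.9, 12.0]
opening: 0.0001
```

```bash
python3 - <<'E'
from h import *
i,K,T=cam("wrist");save("w4",i)
i,K,T=cam("scene");save("s4",i,(200,120,380,320),3)
o=robot.get_obs();print(o["t"],o["ee_pos"],o["force"])
E
```

```text
5.35 [ 0.51062006 -0.02997795  0.26961522] [-0.68324153  1.50414273 11.88432516]
```

View pics/w4.png

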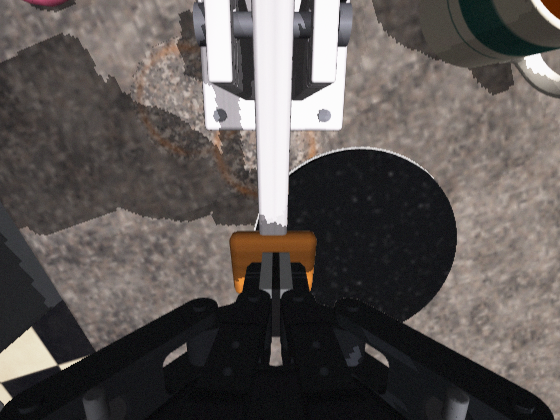

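View pics/s4.png

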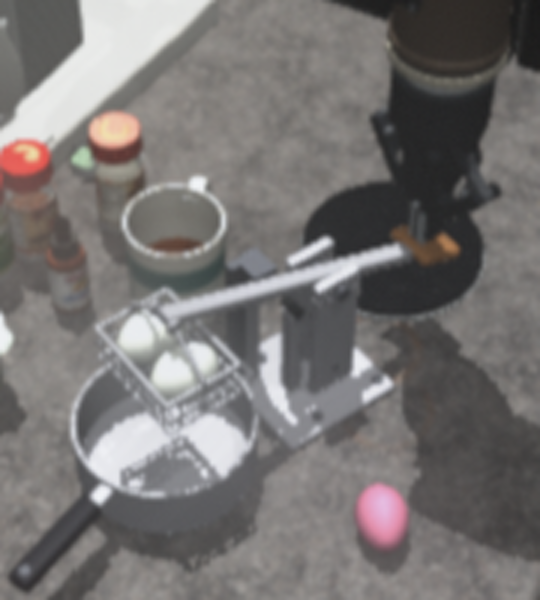

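play_rows:
  plan:
    - [[0,0,0.1],[0,0,0],0]

```text
t: 5.45
ee_pos: [0.5107, -0.0299, 0.2689]
tcp_rot: [-0.001, 0.986, -0.168, 0.001]
force: [-1.5, 2.5, 17.5]
opening: 0.0003
```

play_rows:
  plan:
    - [[0,0,0.1],[0,0,0],0]

```text
t: 5.55
ee_pos: [0.5108, -0.0298, 0.2681]
tcp_rot: [-0.001, 0.986, -0.168, 0.002]
force: [-2.1, 2.4, 21.9]
opening: 0.0
```

play_rows:
  plan:
    - [[0,0,-0.3],[0,0,0],0]
    - [[0,0,-0.6],[0,0,0],0]
    - [[0,0,-0.9],[0,0,0],0]
    - [[0,0,-1.2],[0,0,0],0]
    - [[0,0,-1.5],[0,0,0],0]
    - [[0,0,-1.8],[0,0,0],0]

```text
t: 6.15
ee_pos: [0.5095, -0.0312, 0.2845]
tcp_rot: [0.0, 0.986, -0.168, -0.001]
force: [0.9, -0.3, -0.2]
opening: -0.0002
```

```bash
python3 - <<'E'
from h import *
i,K,T=cam("wrist");save("w5",i)
i,K,T=cam("scene");save("s5",i,(200,120,380,320),3)
o=robot.get_obs();print(o["t"],o["ee_pos"],o["force"])
E
```

```text
6.25 [ 0.50971662 -0.0311758   0.28477359] [-0.61459916 -0.19690096 -0.31889983]
```

View pics/w5.png

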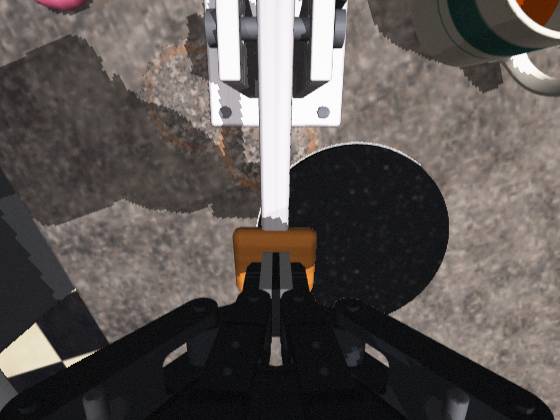

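View pics/s5.png

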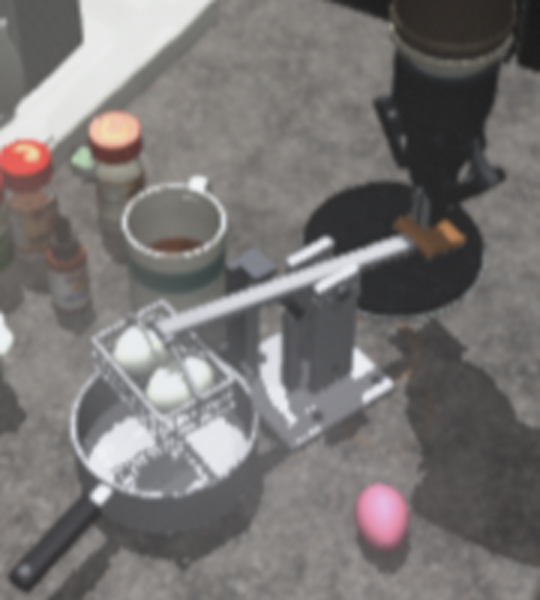

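play_rows:
  plan:
    - [[0,0.3,-2],[0,0,0],0]
    - [[0,0.3,-6],[0,0,0],0]
    - [[0,0.3,-10],[0,0,0],40]
    - [[0,0.3,-14],[0,0,0],60]
    - [[0,0.3,-17],[0,0,0],60]

```text
t: 6.75
ee_pos: [0.5087, -0.0338, 0.457]
tcp_rot: [-0.0, 0.986, -0.168, 0.001]
force: [0.9, -1.8, -0.7]
opening: 0.0434
```

```bash
python3 - <<'E'
from h import *
i,K,T=cam("wrist");save("w6",i)
i,K,T=cam("scene");save("s6",i,(170,120,370,340),2.7)
o=robot.get_obs();print(o["t"],o["ee_pos"],o["force"],o["opening"],Tt(o).round(3).tolist())
E
```

```text
6.85 [ 0.50965505 -0.03351232  0.45874983] [-1.045135    0.28806517 -0.58893813] 0.05133747076793063 [[0.943, -0.332, 0.007, 0.51], [-0.332, -0.943, -0.0, -0.034], [0.007, -0.002, -1.0, 0.459], [0.0, 0.0, 0.0, 1.0]]
```

View pics/w6.png

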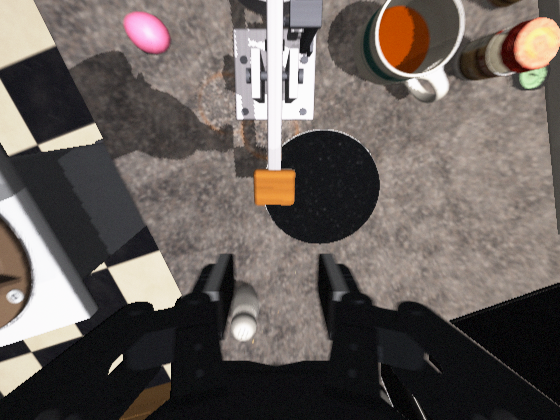

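View pics/s6.png

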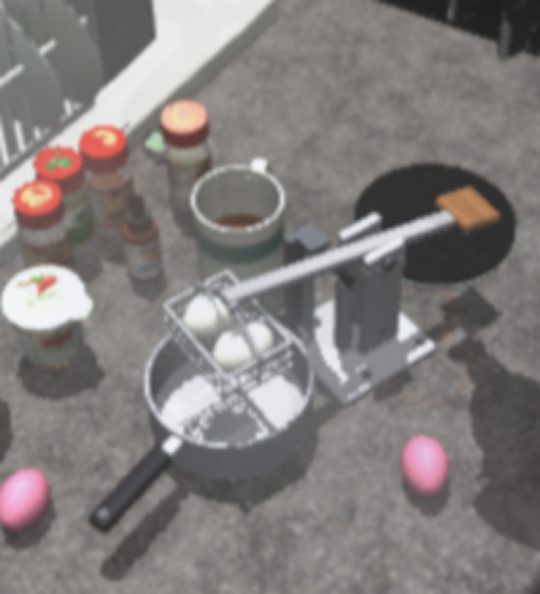

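play_rows:
  plan:
    - [[-6,-4,0],[0,0,0],60]
    - [[-11,-8,0],[0,0,0],60]
    - [[-12,-13,0],[0,0,-0.1],60]
    - [[-12,-18,0],[0,0,-0.2],60]
    - [[-12,-23,0],[0,0,-0.3],60]
    - [[-11,-28,0],[0,0,-0.3],60]
    - [[-9,-33,0],[0,0,-0.3],60]
    - [[-7,-37,0.5],[0,0,-0.3],60]
    - [[-5,-40,1],[0,0,-0.3],60]
    - [[-5,-40,1],[0,0,-0.3],60]
    - [[-5,-40,1],[0,0,-0.3],60]
    - [[-5,-40,1],[0,0,-0.3],60]

```text
t: 8.05
ee_pos: [0.5939, 0.3599, 0.4435]
tcp_rot: [0.001, 1.0, -0.019, -0.001]
force: [0.2, 0.9, 1.2]
opening: 0.0514
```

```bash
python3 - <<'E'
from h import *
i,K,T=cam("wrist");save("w7",i)
np.savez("w7",K=K,T=T)
i,K,T=cam("scene");save("s7",i,(140,120,380,340),2.5);np.savez("s7",K=K,T=T)
o=robot.get_obs();print(o["t"],o["ee_pos"],o["force"],o["opening"],Tt(o).round(3).tolist())
E
```

```text
8.15 [0.5937761  0.35926731 0.44489714] [-0.56520294 -0.21957462  0.56367645] 0.0513435479225663 [[0.999, -0.038, 0.0, 0.594], [-0.038, -0.999, -0.001, 0.359], [0.0, 0.001, -1.0, 0.445], [0.0, 0.0, 0.0, 1.0]]
```

View pics/w7.png

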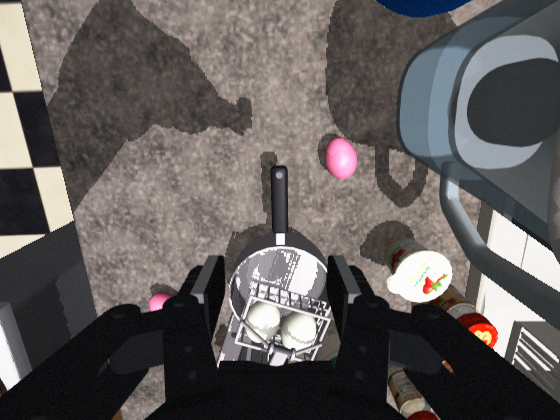

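View pics/s7.png

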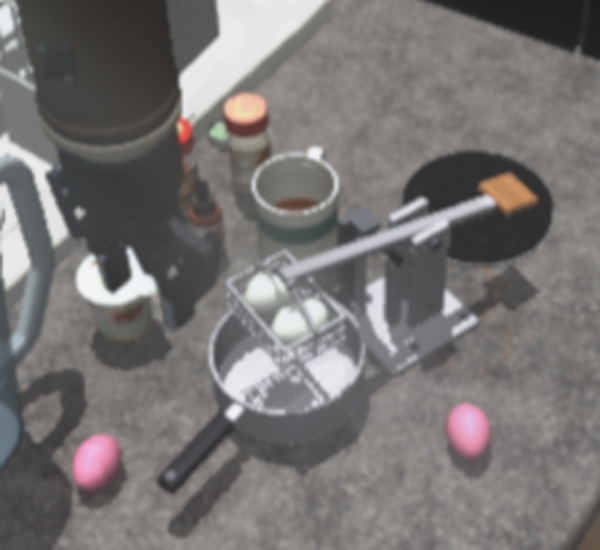

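```bash
python3 - <<'E'
from h import *
w=np.load("w7.npz");s=np.load("s7.npz")
S=lambda u,v:ray(s["K"],s["T"],u/2.5+140,v/2.5+120)
W=lambda u,v:ray(w["K"],w["T"],u,v)
Q=Tt(robot.get_obs())
for n,a,b in[("end",W(280,172),S(170,479)),("start",W(280,233),S(232,416)),("centre",W(280,200),S(201,448))]:
    p,e=tri(a,b);print(n,p.round(4),np.round(e,4))
for u,v in((280,172),(280,200),(280,232)):print(onz(w["K"],w["T"],u,v,.055).round(4))
# mask
i=cv2.imread("pics/w7.png");g=i.max(2);m=(g<60).astype(np.uint8);m[:160]=0;m[236:]=0;m[:,:266]=0;m[:,294:]=0
n,l,st,c=cv2.connectedComponentsWithStats(m);k=1+np.argmax(st[1:,4]);ys,xs=np.nonzero(l==k);print(st[k],c[k]);vx=cv2.fitLine(np.stack([xs,ys],1).astype(np.float32),cv2.DIST_L2,0,.01,.01).ravel();print(vx)
p=onz(w["K"],w["T"],*(c[k]),.055);r=(np.linalg.inv(Q)@np.append(p,1))[:3]*100;print(p,r)
q=[onz(w["K"],w["T"],vx[2]+t*vx[0],vx[3]+t*vx[1],.055) for t in(-25,25)];d=q[0]-q[1];print(np.degrees(np.arctan2(d[1],d[0])))
# basket pos
for n,a,b in[("egg1",W(265,318),S(265,290)),("egg2",W(299,329),S(308,316))]:
    pp,e=tri(a,b);print(n,pp.round(3),np.round(e,4))
print("pan rim", onz(w["K"],w["T"],230,288,.055),onz(w["K"],w["T"],330,288,.055),"pinkegg",onz(w["K"],w["T"],341,158,.02))
E
```

```text
end [0.5993 0.3683 0.0464] [0.0009 0.0009]
start [0.5968 0.2881 0.0421] [0.0016 0.0016]
centre [0.5976 0.3317 0.0456] [0.0028 0.0028]
[0.5996 0.3707 0.055 ]
[0.5985 0.337  0.055 ]
[0.5972 0.2962 0.055 ]
[269 162  21  73 599] [277.67946578 197.80300501]
[3.1732552e-02 9.9949640e-01 2.7767947e+02 1.9780301e+02]
[0.59586385 0.33981636 0.055     ] [ 0.27956537  1.9099803  38.99100673]
89.73824575856398
egg1 [0.582 0.251 0.176] [0.0084 0.0084]
egg2 [0.618 0.141 0.027] [0.0075 0.0075]
pan rim [0.52928026 0.2202634  0.055     ] [0.65987856 0.21550059 0.055     ] pinkegg [0.6771337  0.37928057 0.02      ]
```

play_rows:
  plan:
    - [[0.5,1.6,4],[0,0,0],60]
    - [[0.5,1.6,8],[0,0,0],60]
    - [[0.5,1.6,12],[0,0,0],60]
    - [[0.5,1.6,15],[0,0,0],60]
    - [[0.5,1.6,17],[0,0,0],60]
    - [[0.5,1.6,17],[0,0,0],60]

```text
t: 8.75
ee_pos: [0.5978, 0.3419, 0.2724]
tcp_rot: [0.002, 1.0, -0.019, -0.002]
force: [-0.0, -0.3, 0.1]
opening: 0.051
```

```bash
python3 - <<'E'
from h import *
i,K,T=cam("wrist");save("w8",i)
i,K,T=cam("scene");save("s8",i,(140,120,380,340),2.5)
o=robot.get_obs();print(o["t"],o["ee_pos"],o["force"],o["opening"])
print(onz(*cam("wrist")[1:],280,200,.055))
E
```

```text
8.85 [0.5987616  0.34336794 0.27597162] [ 0.44970746  0.61262807 -0.13722168] 0.05155711357689351
[0.60337531 0.36674296 0.055     ]
```

View pics/w8.png

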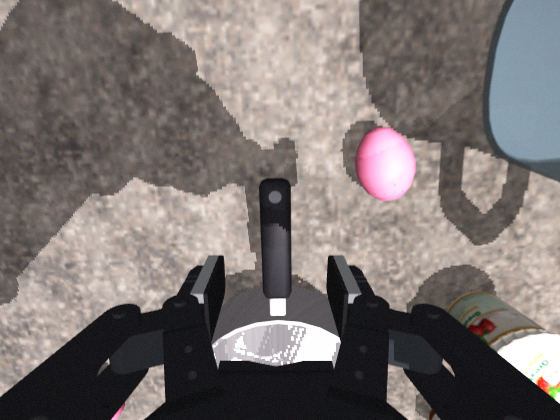

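View pics/s8.png

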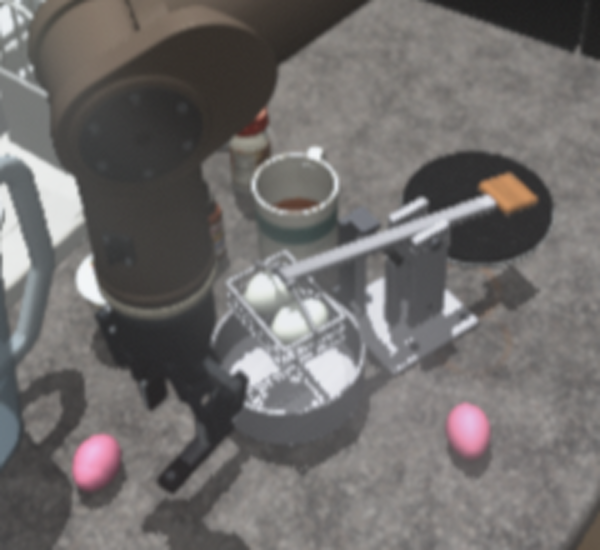

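play_rows:
  plan:
    - [[0,0,2.5],[0,0,0],60]
    - [[0,0,5],[0,0,0],60]
    - [[0,0,7],[0,0,0],60]
    - [[0,0,7.3],[0,0,0],60]
    - [[0,0,7.3],[0,0,0],60]
    - [[0,0,7.3],[0,0,0],60]

```text
t: 9.5
ee_pos: [0.5993, 0.3444, 0.2038]
tcp_rot: [-0.001, 1.0, -0.019, 0.001]
force: [-0.3, -0.4, 0.2]
opening: 0.0515
```

play_rows:
  newtons: 40
  plan:
    - [[0,0,0],[0,0,0],10]
    - [[0,0,0],[0,0,0],10]
    - [[0,0,0],[0,0,0],10]
    - [[0,0,0],[0,0,0],10]
    - [[0,0,0],[0,0,0],10]
    - [[0,0,0],[0,0,0],10]

```text
t: 10.1
ee_pos: [0.599, 0.3443, 0.2025]
tcp_rot: [-0.0, 1.0, -0.019, 0.001]
force: [0.7, 0.8, 5.9]
opening: 0.0192
```

```bash
python3 - <<'E'
from h import *
i,K,T=cam("wrist");save("w9",i)
o=robot.get_obs();print(o["t"],o["ee_pos"],o["force"],o["opening"],o["wrist_torque"])
E
```

```text
10.15 [0.59905967 0.34427383 0.2024845 ] [-0.884853    0.19200601  6.53295532] 0.01903903903362977 [-0.02248446 -0.02884232  0.09338326]
```

View pics/w9.png

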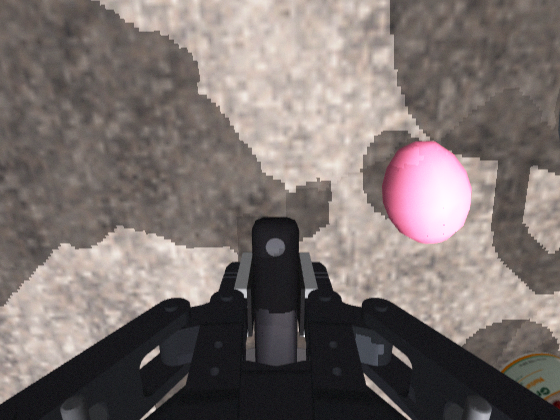

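play_rows:
  plan:
    - [[0,0,-0.1],[0,0,0],10]
    - [[-0.1,-0.4,-0.1],[0,0,0],10]
    - [[-0.4,-1.2,-0.1],[0,0,0],10]
    - [[-0.8,-2.2,-0.1],[0,0,0],10]
    - [[-1.1,-3.2,-0.1],[0,0,0],10]
    - [[-1.5,-4.2,-0.1],[0,0,0],10]

```text
t: 10.75
ee_pos: [0.5854, 0.3865, 0.2024]
tcp_rot: [0.001, 1.0, -0.019, 0.0]
force: [1.5, -3.4, 2.3]
opening: 0.0191
```

```bash
python3 - <<'E'
from h import *
i,K,T=cam("scene");save("s10",i,(140,120,380,340),2.5)
o=robot.get_obs();print(o["t"],o["ee_pos"],o["force"],o["opening"],o["wrist_torque"])
E
```

```text
10.8 [0.58401444 0.38910421 0.20273675] [ 0.55939914 -1.69861543  1.93541478] 0.019521273278472955 [-0.61042463 -0.29331388  0.05518731]
```

View pics/s10.png

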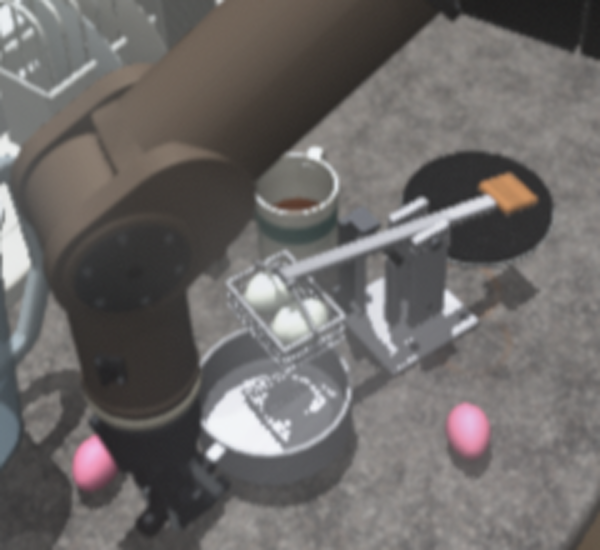

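Pan slides well, basket untouched. Continue about 12.5 cm more.

play_rows:
  plan:
    - [[-0.2,-0.6,0],[0,0,0],10]
    - [[-0.6,-1.6,0],[0,0,0],10]
    - [[-1.0,-2.8,0],[0,0,0],10]
    - [[-1.4,-4,0],[0,0,0],10]
    - [[-1.8,-5.2,0],[0,0,0],10]
    - [[-2.2,-6.4,0],[0,0,0],10]
    - [[-2.6,-7.6,0],[0,0,0],10]
    - [[-3.0,-8.8,0],[0,0,0],10]
    - [[-3.4,-10,0],[0,0,0],10]
    - [[-3.8,-11.2,0],[0,0,0],10]
    - [[-4,-12,0],[0,0,0],10]
    - [[-4.1,-12.4,0],[0,0,0],10]
    - [[-4.1,-12.4,0],[0,0,0],10]

```text
t: 12.1
ee_pos: [0.5485, 0.5131, 0.2029]
tcp_rot: [-0.001, 1.0, -0.019, -0.0]
force: [-1.5, -0.2, 3.4]
opening: 0.0192
```

```bash
python3 - <<'E'
from h import *
i,K,T=cam("scene");save("s11",i,(120,120,380,360),2.3)
o=robot.get_obs();print(o["t"],o["ee_pos"],o["force"],o["opening"],o["wrist_torque"])
E
```

```text
12.15 [0.54855877 0.51298531 0.20295081] [-0.56734561  1.98172071  0.21731045] 0.019473595660890176 [ 0.42810569  0.21346081 -0.03723637]
```

View pics/s11.png

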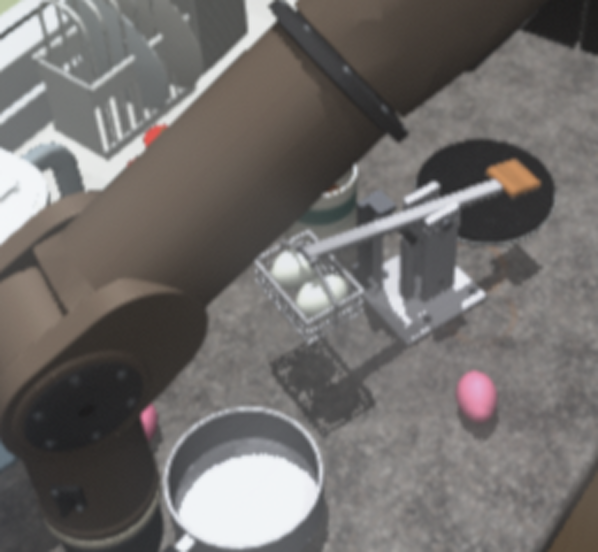

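play_rows:
  plan:
    - [[0,0,0],[0,0,0],30]
    - [[0,0,0],[0,0,0],60]
    - [[0,0,0],[0,0,0],60]
    - [[0,0,0],[0,0,0],60]
    - [[0,0,0],[0,0,0],60]
    - [[0,0,-1],[0,0,0],60]
    - [[0,0,-3],[0,0,0],60]
    - [[0,0,-6],[0,0,0],60]
    - [[0,0,-10],[0,0,0],60]
    - [[0,0,-14],[0,0,0],60]
    - [[0,0,-18],[0,0,0],60]
    - [[0,0,-20],[0,0,0],60]
    - [[0,0,-20],[0,0,0],60]

```text
t: 13.45
ee_pos: [0.549, 0.5126, 0.4082]
tcp_rot: [-0.003, 1.0, -0.019, 0.002]
force: [-0.1, 0.2, 0.1]
opening: 0.0515
```

```bash
python3 - <<'E'
from h import *
i,K,T=cam("scene");save("s12",i,(120,100,400,380),2.1)
j,K2,T2=cam("wrist");save("w12",j);np.savez("e",K=K,T=T,K2=K2,T2=T2)
o=robot.get_obs();print(o["t"],o["ee_pos"],o["force"],o["opening"])
E
```

```text
13.55 [0.54894304 0.51185307 0.40347289] [-0.21013397 -0.03496198  0.00948187] 0.05115189226495632
```

View pics/s12.png

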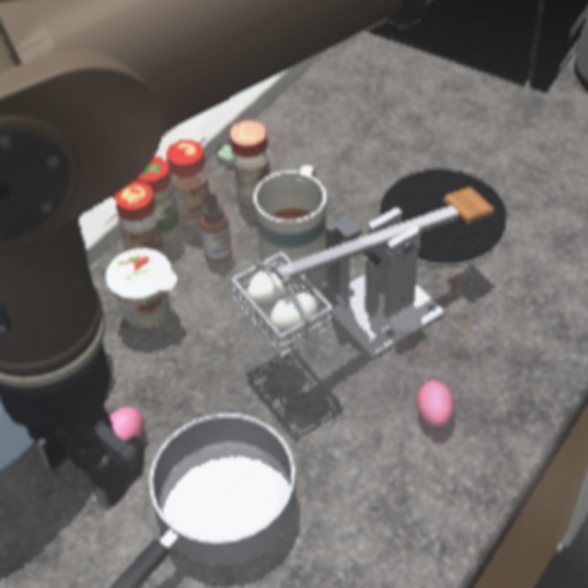

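View pics/w12.png

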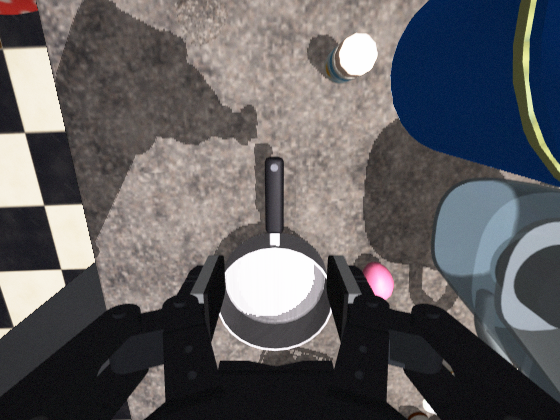

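```bash
python3 - <<'E'
from h import *
e=np.load("e.npz");S=lambda u,v,z:onz(e["K"],e["T"],u/2.1+120,v/2.1+100,z)
p=S(223,480,.055);print("pan",p)
for z in(.10,.12,.14,.16):
    b=S(282,300,z);print(z,b,np.linalg.norm((p-b)[:2]))
print("basket beneath pin, lever end", [S(285,270,z).round(3) for z in(.15,.18)])
E
```

```text
pan [0.53917842 0.38101673 0.055     ]
0.1 [0.6001651  0.19830011 0.1       ] 0.19262590446105032
0.12 [0.58991393 0.21093079 0.12      ] 0.17749175234864076
0.14 [0.57966276 0.22356146 0.14      ] 0.1625765849067543
0.16 [0.56941159 0.23619213 0.16      ] 0.14794664745743075
basket beneath pin, lever end [array([0.595, 0.197, 0.15 ]), array([0.579, 0.217, 0.18 ])]
```

Whatever height I assume for the basket, the pan is more than 145 mm from it. The arm is clear, so I'm handing the job in.

```bash
python3 - <<'E'
from h import *
print(robot.finish_job())
i,K,T=cam("scene");save("s13",i,(120,100,400,380),2.1)
E
```

```text
the job is handed in; nothing more can be done
None
the job is handed in; nothing more can be done
```

The job is handed in at about 13.6 s of the 51 s allowed, and as far as my last checks show, everything asked for was done. No verdict came back.

- **Lifter:** I pressed the wooden tab down with closed fingers until it met the stop. The highest wrist reading was about 22 N, under the 25 N limit, though I only read it at the end of each move. After I let go, the catch held the basket up over the pan.
- **Pan:** I gripped the handle from above and slid the pan about 17 cm along the worktop. I then released it and raised the arm straight up.
- **Last pictures:** Before hand-in they showed the lever still up, both eggs in the basket, and the mug and tub in place. The pan stood flat, about 150–190 mm from the basket's centre depending on the basket height assumed; 115 mm is needed. Wrist force was about 0.
- **Not checked:** The salt mill was outside those last pictures, but the arm only passed well above it. A final picture after hand-in was refused, so I did not see the last second.

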